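# Complete the cassette stack on the tilted stand

## Robot

A 6-joint arm with a two-finger parallel gripper is mounted at the origin on a cart in front of the work surface, level with it; the furniture and walls round the work are solid. World frame = base frame: x ahead of the robot, y to its left, z up, the work surface at z = 0. Lengths are in m, angles in rad, forces in N, time in s.
With the tool pointing down it reaches from about 0.35 to 0.85 m from the base axis. Payload 8.1 kg.
Tool frame: the origin (TCP) lies between the finger pads; the fingertips stand 25 mm ahead of it and the grasp point (between the pads) lies 6 mm ahead of it (robot.tip_extent is the distance from the TCP to the fingertips, in m); z points along the fingers, y is the direction in which the jaws open and shut (so a half turn about z gives the same grasp; the last joint's range is limited). The gripper opens to 93 mm and grips with 3 to 60 N. Pads are 15 mm wide; open, the fingers measure 128 mm over their backs; the gripper's body (75 mm by 188 mm) begins 65 mm behind the grasp point.
Start: joints at [-1.288, 0.13, 1.488, -0, 1.523, -0.085], TCP at [0.216, -0.56, 0.244] pointing down, gripper open.
Joint ranges: [-2.96, 2.96], [-0.89, 2.26], [0.02, 2.5], [-1.34, 4.48], [0, 2.73], [-2.66, 2.66]. Speed limits (rad/s): [2.39, 2.39, 2.79, 3.14, 3.14, 3.14].

## Interface

Orientations are given as a rotation vector (axis times angle).
In Python, from plant import robot gives the robot as it stands.
- The arm moves only by the tool drive_tool, never from a script. Its argument "increments" is a list of rows, each a list of 7 numbers: the closure, from 0 (fully open) to 1 (shut), then the shift along the world's x, y, z in units of 25 mm (1.0 is 25 mm), then the turn, a rotation vector about the world's x, y, z in rad. In form: [[gripper, dx, dy, dz, rx, ry, rz], ...]. A call has 1 to 20 rows; each row is the pose to reach, as a shift and turn from the pose commanded when the call began; what a row does not reach only later rows make up. A row lasts 1/12 s, in which the tool goes at most 41.7 mm and 7.16 degrees, less where a joint would pass 70% of its speed; a pose out of reach is approached as far as the arm can. A call with a gripper value outside its range is refused whole. The fingers move at their own pace and stop on an object; "squeeze" is the grip in N (left out, the last holds). Time passes only in rows, so rows that repeat a pose let the fingers close. It gives the time, the measured TCP pose, the force and the opening at its end, in the units of the state.
- robot.read_state(): the state, without advancing time (a new reading comes with each control period).
- robot.read_camera(name): name is "scene" or "top"; returns a dict with "image" (384x512x3 uint8, red, green, blue), "fx", "fy", "cx", "cy" (pixels), "T" (4x4, takes a point from camera to world coordinates). Camera axes: x right, y down, z forward; pixel columns grow to the right and rows downward; lengths in m; the calibration is good to about 2 mm. A picture is of the moment at which its call begins. There is no depth.
- robot.close_job(): hands the job in, once; it reports no verdict.
The state is a dict: "t": time; "q": joint angles; "dq": joint speeds; "joint_torque": joint torques, N m; "tool_pos": TCP position; "orientation": TCP orientation; "force": force on the tool from outside, world axes, zero at the start; "wrist_torque": the same for the moment, N m; "opening": finger opening in m.
Only numpy, scipy, OpenCV 4.12 (cv2) and the standard library are available. Lean on these libraries where they do the work, as an engineer would, in place of code of your own. Each camera call takes 0.05 s, during which the arm holds its last target.

## Task

Finish loading the tilted cassette stand: lay the white cassette on the grey one that is already there and the blue cassette, which is wanted first, on top of the white, each lying flat on the one below, square with the stand and pushed right back against the backstop. Swing the hold-down arm forward so that its roller rests on top of the full stack, and leave the loupe, the cup and the marker where they are.

Things in the scene. Friction and masses are not known exactly. Their poses are not given: they have to be found in the camera images.
- bed (a point): Middle of the inner corner where the stand's bed meets its backstop. x points down the slope, 20 degrees below level, out through the backstop; y runs across the bed; z stands square off the bed. The flat bed is 84 mm wide and runs from the backstop face (x = 0) up to its front edge at x = -104 mm; no side walls. The backstop is square to it, 84 mm wide, 92 mm high along z.
- stand: Tilted cassette stand: grey sheet-metal bed and windowed backstop on a dark wire frame, heavy, does not move. Its open front faces the robot; origin on the worktop 50 mm in front of the bed corner, z up. In the bed frame, two ears behind the backstop (x 4 to 26, y -12 to +12 mm, up to z = 121 mm) carry the arm's pivot at x = 12, z = 112 mm.
- cassette_grey_center (a point): Centre (half-way up) of the grey plastic cassette, a closed rectangular case 96 mm long (its x), 58 mm wide (its y) and 32 mm thick (its z), about 0.13 kg; x, y, z are the case's own axes. Either end may face the backstop. At the start it already lies on the bed against the backstop (bed frame: x -48, y 0, z 16 mm), loose.
- cassette_white_center (a point): Centre (half-way up) of the white plastic cassette, a closed rectangular case 96 mm long (its x), 58 mm wide (its y) and 32 mm thick (its z), about 0.13 kg; x, y, z are the case's own axes. Either end may face the backstop. Lies flat on the worktop at the start.
- cassette_blue_center (a point): Centre (half-way up) of the blue plastic cassette, a closed rectangular case 96 mm long (its x), 58 mm wide (its y) and 32 mm thick (its z), about 0.13 kg; x, y, z are the case's own axes. Either end may face the backstop. Lies flat on the worktop at the start.
- holddown (a joint): Angle (rad) of the hold-down arm, hinged along the bed's y axis. 0 = parked, leaning 32 degrees back behind vertical against its stop by its own weight; grows as it swings forward over the bed. Upright at about 0.56; past that the damped arm sinks forward by itself in about 2 s. Lying on three cassettes it reads 1.91. Moving it takes under 1 N.
- red_knob (a point): Centre of the red ball knob (16 mm diameter) at the free tip of the hold-down arm, 82 mm from the pivot; the arm is a 12 mm wide, 5 mm thick steel bar with a black rubber roller (16 mm diameter, 25 mm wide) 20 mm before the knob. Parked, the knob stands about 0.2 m above the worktop.
- cassette_grey: The grey cassette; origin at the centre of its underside.
- cassette_white: The white cassette; origin at the centre of its underside.
- cassette_blue: The blue cassette; origin at the centre of its underside.
- loupe: Bystander: black round eye loupe, 38 mm diameter, 30 mm high; origin at the centre of its underside.
- sample_cup: Bystander: small light-grey sample cup, 37 mm diameter, 26 mm high; origin at the centre of its underside. To its right, from about y = -0.47 m outward, stands a tall grey instrument cabinet that blocks wide sweeps of the arm; left of the stand, from about x = 0.51 m and y = 0.14 m on, a beige case 0.10 m high.
- marker: Bystander: red and white marker pen, 135 mm long along its y, 17 mm thick; origin at the centre of its underside.

How it is judged:
By the outcome, as a careful person would: the job done as asked, in the order asked, and still so for the second after the job is handed in, with the robot touching nothing.
It also fails if it takes over 72 s, if anything falls off the work surface, if the arm or the gripper's body presses on something with over 40 N, if the wrist force passes 120 N, or if a joint passes its speed limit or range.

## Working session

There is one attempt and no reset: what is moved stays moved. The work goes in short steps, Python scripts to look and compute and a tool call to move; the robot and the scene stay as the last step left them, time stands still between calls to the robot, and variables do not carry over. Pictures are saved under pics/ and viewed, and the job is handed in when it is done.

Besides the shell and the picture viewer there is one more tool, called after "Call:" as a command line: name --pt "numbers of a row" for each row, then --argument value for the rest. drive_tool: Moves the arm, as the interface text tells. Its arguments: {"type":"object","properties":{"increments":{"type":"array"},"squeeze":{"type":"number"}},"required":["increments"]}

```bash
ls; mkdir -p pics; python3 - <<'E'
from plant import robot
import cv2
s=robot.read_state();print(s['t'],s['tool_pos'],s['orientation'],s['opening'],robot.tip_extent)
for n in ("scene","top"):
    c=robot.read_camera(n);cv2.imwrite(f"pics/{n}0.png",c["image"][:,:,::-1]);print(n,c["fx"],c["cx"],c["cy"],c["T"].round(3).tolist())
E
```

```text
pics
0.0 [ 0.21561466 -0.55935159  0.24260415] [-3.08682673e+00 -5.74093078e-01  2.95347400e-04] 0.09314666618722088 0.025
scene 387.92171904412237 255.9807811045156 192.65055269870018 [[0.871, -0.341, 0.353, 0.26], [-0.491, -0.615, 0.617, -0.71], [0.006, -0.711, -0.703, 0.728], [0.0, 0.0, 0.0, 1.0]]
top 361.1697929916157 255.28692262118182 182.50501184914395 [[-0.006, -0.99, 0.14, 0.457], [-1.0, 0.007, 0.002, -0.178], [-0.003, -0.14, -0.99, 0.994], [0.0, 0.0, 0.0, 1.0]]
```

View pics/scene0.png

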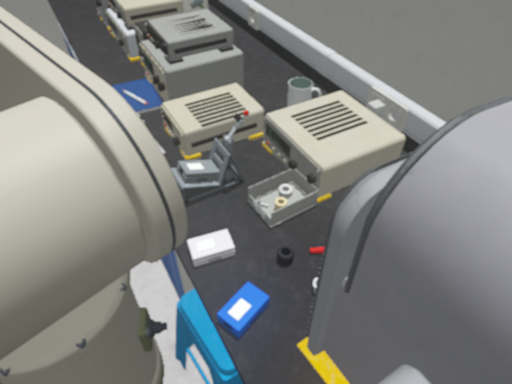

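View pics/top0.png

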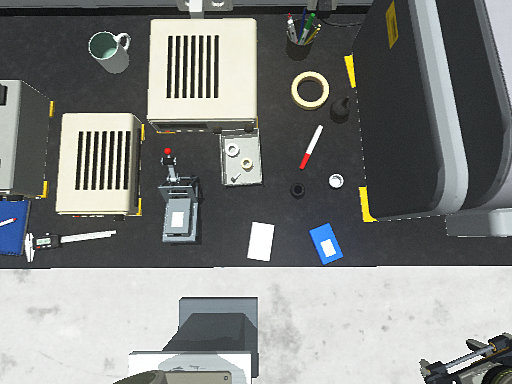

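The scene view shows the stand at about (205,165), white at (211,247), blue at (243,307) and the loupe at (286,256). The top view shows the stand at (180,210), white at (261,241), blue at (326,243), the red knob at (168,151), the loupe at (297,190), the cup at (336,181) and the marker at (311,147). I'll enlarge both.

```bash
python3 - <<'E'
import cv2
t=cv2.imread("pics/top0.png")
cv2.imwrite("pics/t0a.png",cv2.resize(t[215:275,235:355],None,fx=6,fy=6,interpolation=cv2.INTER_CUBIC))
cv2.imwrite("pics/t0b.png",cv2.resize(t[140:250,140:220],None,fx=5,fy=5,interpolation=cv2.INTER_CUBIC))
s=cv2.imread("pics/scene0.png")
cv2.imwrite("pics/s0a.png",cv2.resize(s[100:210,160:270],None,fx=5,fy=5,interpolation=cv2.INTER_CUBIC))
E
```

```text
(no output)
```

View pics/t0a.png

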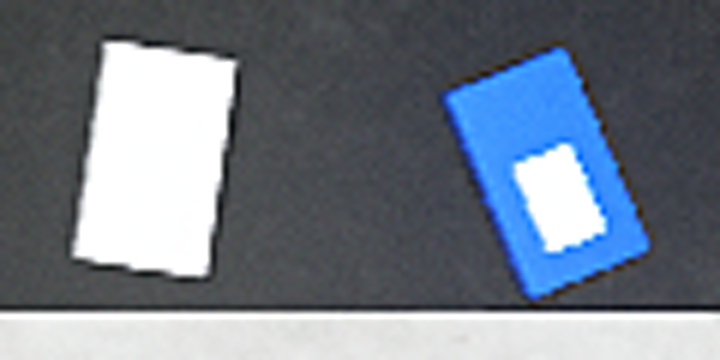

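View pics/t0b.png

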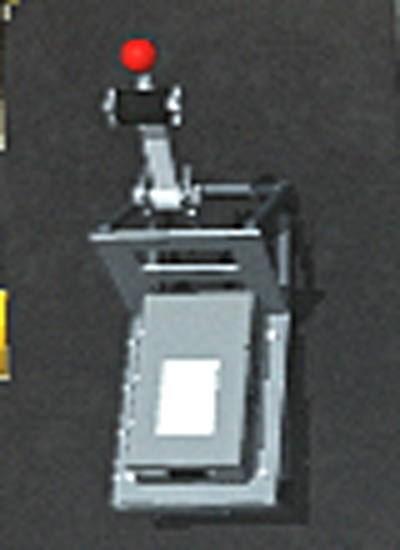

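View pics/s0a.png

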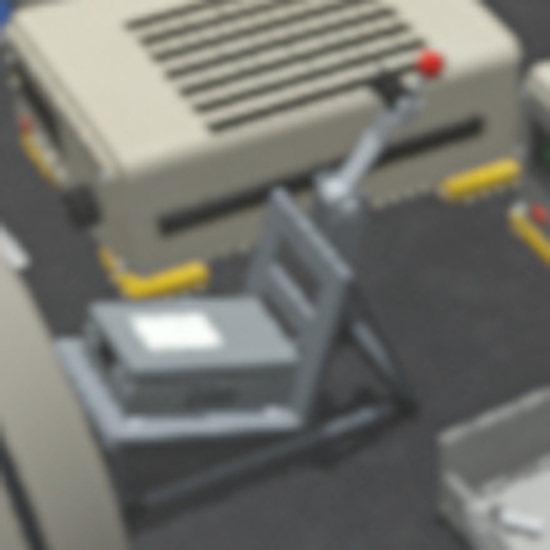

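```bash
python3 - <<'E'
import cv2
s=cv2.imread("pics/scene0.png")
cv2.imwrite("pics/s0b.png",cv2.resize(s[220:345,180:310],None,fx=4.5,fy=4.5,interpolation=cv2.INTER_CUBIC))
t=cv2.imread("pics/top0.png")
cv2.imwrite("pics/t0c.png",cv2.resize(t[110:210,260:360],None,fx=5,fy=5,interpolation=cv2.INTER_CUBIC))
E
```

```text
(no output)
```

View pics/s0b.png

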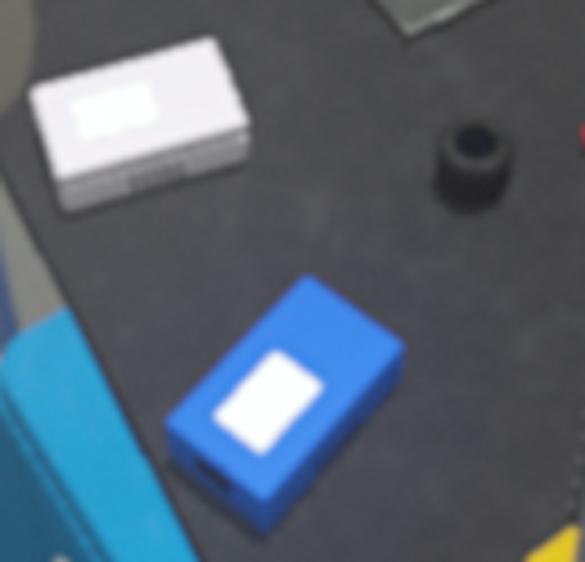

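View pics/t0c.png

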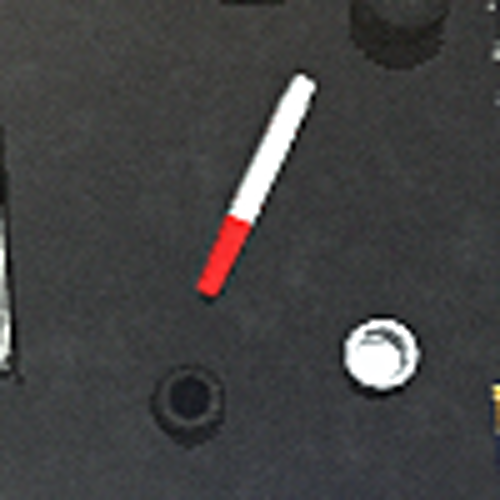

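```bash
cat > h.py <<'E'
import numpy as np, cv2
from scipy.optimize import least_squares
from scipy.spatial.transform import Rotation as R
from plant import robot
def cams():
    return {n:robot.read_camera(n) for n in ("scene","top")}
def proj(c,P):
    P=np.atleast_2d(P);T=c["T"];p=(P-T[:3,3])@T[:3,:3]
    return np.c_[c["fx"]*p[:,0]/p[:,2]+c["cx"],c["fy"]*p[:,1]/p[:,2]+c["cy"]]
def un(px,s,off): return (np.array(px,float)+.5)/s-.5+np.array(off)
def bedR(yaw): return R.from_euler('z',yaw)*R.from_euler('y',np.radians(20))
t20=np.radians(20)
# knob in bed frame: world direction (sin(32),cos(32)) in (xh,z)
def knob_bed(th):  # th joint
    a=np.radians(32)-th; v=R.from_euler('y',t20).inv().apply([np.sin(a),0,np.cos(a)])
    return np.array([.012,0,.112])+.082*v
E
cat > fit0.py <<'E'
from h import *
C=cams()
bp=np.array([[0,.042,.092],[0,-.042,.092],[-.104,.042,0],[-.104,-.042,0],[0,.029,.032],[0,-.029,.032],[-.096,.029,.032],[-.096,-.029,.032],knob_bed(0)])
tp=un([[92,237],[262,235],[115,505],[275,503],[147,293],[255,293],[127,468],[242,470],[138,55]],5,(140,140))
sp=un([[278,192],[352,275],[np.nan]*2,[115,440],[250,298],[300,362],[95,308],[128,375],[430,64]],5,(160,100))
def f(p,raw=False):
    W=bedR(p[3]).apply(bp)+p[:3]
    r=np.r_[proj(C["top"],W)-tp,proj(C["scene"],W)-sp]
    return r if raw else r[~np.isnan(r)]
s=least_squares(f,[.5,.05,.05,0],loss='soft_l1')
print("bed",s.x,np.degrees(s.x[3]));print(f(s.x,True).round(1).tolist())
q=np.array([[.048,.029,.032],[.048,-.029,.032],[-.048,-.029,.032],[-.048,.029,.032]])
for n,a,b in (("white",[[103,40],[238,60],[210,278],[73,258]],[[213,38],[250,125],[62,182],[30,92]]),("blue",[[445,95],[565,47],[650,248],[530,300]],[[307,275],[405,348],[265,503],[167,422]])):
    a=un(a,6,(235,215));b=un(b,4.5,(180,220))
    def g(p):
        W=R.from_euler('z',p[2]).apply(q)+[p[0],p[1],0]
        return np.r_[proj(C["top"],W)-a,proj(C["scene"],W)-b].ravel()
    s=least_squares(g,[.4,-.2,0]);print(n,s.x,np.degrees(s.x[2]));print(g(s.x).reshape(-1,2).round(1).tolist())
for n,px,z in (("loupe",(190,397),.03),("cup",(381,353),.026)):
    u=un(px,5,(260,110));s=least_squares(lambda p:(proj(C["top"],[p[0],p[1],z])-u).ravel(),[.5,-.2]);print(n,s.x)
E
python3 fit0.py
```

```text
bed [0.54109892 0.02099828 0.02541562 0.00474108] 0.2716440217003662
[[0.2, 0.1], [0.3, 0.2], [-0.4, -0.7], [0.5, -0.7], [-0.2, -0.6], [0.4, -0.8], [-0.2, -0.7], [0.2, -1.4], [0.3, 4.5], [-1.5, -0.2], [-1.9, 0.9], [nan, nan], [-0.4, 0.2], [0.7, 0.4], [0.1, 0.1], [-1.5, -0.4], [0.7, -0.6], [-4.4, -0.6]]
white [ 0.43934349 -0.19025722 -0.14122653] -8.091684244240147
[[0.9, -0.4], [0.2, -0.7], [0.2, -0.4], [1.0, -0.1], [-0.5, 0.1], [-0.6, -0.7], [-0.7, -0.6], [-0.2, -0.3]]
blue [ 0.4324944  -0.36090585  0.3711033 ] 21.262652705906568
[[0.1, -0.6], [0.4, -0.8], [0.7, 0.1], [0.3, -0.2], [-0.2, -0.3], [0.1, -0.6], [-0.3, 0.3], [-1.1, 0.0]]
loupe [ 0.5755277  -0.28935909]
cup [ 0.59932812 -0.39370313]
```

```bash
cat >> fit0.py <<'E'
bp0=bp.copy()
sp[8]=np.nan;tp[8]=np.nan
s=least_squares(f,[.5,.05,.05,0],loss='soft_l1');print("noknob",s.x)
t=lambda p:(R.from_euler('z',p[3])*R.from_euler('y',p[4]))
def f2(p):
    W=t(p).apply(bp)+p[:3]
    r=np.r_[proj(C["top"],W)-tp,proj(C["scene"],W)-sp]
    return r[~np.isnan(r)]
s2=least_squares(f2,[.5,.05,.05,0,.3],loss='soft_l1');print("free tilt",s2.x,np.degrees(s2.x[4]),s.cost,s2.cost)
p=s.x;B=lambda P:bedR(p[3]).apply(np.atleast_2d(P))+p[:3]
for n,off,sz in (("top",(140,140),(110,80)),("scene",(160,100),(110,110))):
    im=C[n]["image"][off[1]:off[1]+sz[0],off[0]:off[0]+sz[1],::-1]
    im=cv2.resize(im,None,fx=5,fy=5,interpolation=cv2.INTER_CUBIC)
    def pl(P,col,cl=True):
        u=((proj(C[n],B(P))-off+.5)*5-.5).round().astype(int);cv2.polylines(im,[u],cl,col,1)
    pl([[0,.042,0],[0,-.042,0],[-.104,-.042,0],[-.104,.042,0]],(0,255,0))
    pl([[0,.042,0],[0,-.042,0],[0,-.042,.092],[0,.042,.092]],(0,255,255))
    for z in (0,.032): pl([[0,.029,z],[0,-.029,z],[-.096,-.029,z],[-.096,.029,z]],(255,0,255))
    pl([[.012,0,.112],knob_bed(0)],(0,0,255),False)
    pl([[.004,.012,.121],[.026,.012,.121],[.026,-.012,.121],[.004,-.012,.121]],(255,255,0))
    cv2.imwrite(f"pics/ov_{n}.png",im)
E
python3 fit0.py|tail -2
```

```text
noknob [0.54048755 0.02098874 0.02587613 0.00827173]
free tilt [0.54003556 0.02104119 0.02563297 0.01075174 0.35822417] 20.524733164399933 5.909255792344483 5.837185160323072
```

```bash
python3 -c "
import cv2,numpy as np
a=cv2.imread('pics/ov_top.png');b=cv2.imread('pics/ov_scene.png')
c=np.zeros((550,960,3),np.uint8);c[:,:400]=a;c[:,405:955]=b;cv2.imwrite('pics/ov.png',cv2.resize(c,(800,458)))"
```

```text
(no output)
```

View pics/ov.png

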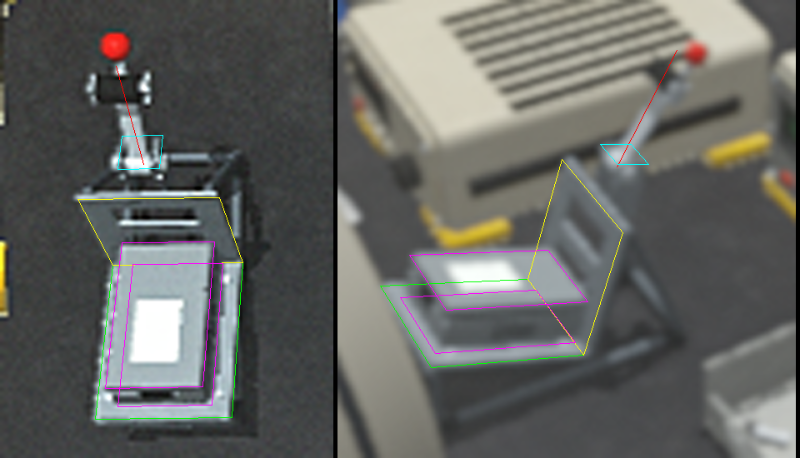

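The overlay matches the stand and the grey cassette within about 1 px. The bed corner is near (0.5405, 0.021, 0.026) with yaw 0.5°. The knob sits slightly farther back than predicted, so I'll triangulate it when I need it. Next is a helper that works out the moves.

```bash
cat >> h.py <<'E'
BED=np.array([.5405,.0210,.0259]);BY=.0083
def Rdown(psi): return R.from_euler('z',psi)*R.from_rotvec([np.pi,0,0])
def Rbed(): return bedR(BY)*R.from_rotvec([np.pi,0,0])
def bedpt(p): return bedR(BY).apply(p)+BED
def tcp_for(grasp,Rt): return np.array(grasp)-.006*Rt.apply([0,0,1])
def inc(p,Rt,p0=None,R0=None):
    s=robot.read_state()
    p0=s['tool_pos'] if p0 is None else np.array(p0); R0=R.from_rotvec(s['orientation']) if R0 is None else R0
    d=(np.array(p)-p0)/.025; rv=(Rt*R0.inv()).as_rotvec()
    print("inc",d.round(3).tolist(),rv.round(3).tolist(),"rows",round(np.linalg.norm(d)*25/41.7,1),round(np.degrees(np.linalg.norm(rv))/7.16,1))
def st():
    s=robot.read_state();print('t',round(s['t'],2),s['tool_pos'].round(4),R.from_rotvec(s['orientation']).as_matrix().round(3).tolist(),'F',np.round(s['force'],1),'op',round(s['opening'],4),'q',np.round(s['q'],2))
E
python3 - <<'E'
from h import *
st()
w=[.4393,-.1903];W=R.from_euler('z',-.1412)
g=W.apply([-.006,0,0])[:2]+w
print(g)
inc([g[0],g[1],.15],Rdown(-.1412)); inc([g[0],g[1],.029],Rdown(-.1412))
C=cams()
for n,px,sc,off in (("top",(138,55),5,(140,140)),):
    a=un((138,55),5,(140,140));b=un((430,64),5,(160,100))
    s=least_squares(lambda p:np.r_[proj(C["top"],p)-a,proj(C["scene"],p)-b].ravel(),[.63,.02,.2]);print("knob",s.x,s.fun)
s=least_squares(lambda p:(proj(C["top"],[p[0],p[1],0])-[372,218]).ravel(),[.5,-.4]);print("cab corner",s.x)
E
```

```text
t 0.3 [ 0.2157 -0.5597  0.2432] [[0.933, 0.36, -0.0], [0.36, -0.933, 0.001], [0.0, -0.001, -1.0]] F [0.1 0.2 0.2] op 0.0929 q [-1.29  0.13  1.49 -0.    1.52 -0.09]
[ 0.43335971 -0.18945561]
inc [8.706, 14.809, -3.73] [-0.001, -0.0, -0.509] rows 10.5 4.1
inc [8.706, 14.809, -8.57] [-0.001, -0.0, -0.509] rows 11.5 4.1
knob [0.64682582 0.02407311 0.18878095] [ 0.10792398 -0.25473604 -0.29945133  0.04517908]
cab corner [ 0.49790249 -0.49462211]
```

Call:
drive_tool --pt "0 3 9 -2 0 0 -0.25" --pt "0 3 9 -2 0 0 -0.25" --pt "0 5 12 -3 0 0 -0.4" --pt "0 8.7 14.8 -3.7 0 0 -0.509" --pt "0 8.7 14.8 -3.7 0 0 -0.509" --pt "0 8.7 14.8 -3.7 0 0 -0.509" --pt "0 8.7 14.8 -3.7 0 0 -0.509" --pt "0 8.7 14.8 -3.7 0 0 -0.509" --pt "0 8.7 14.8 -3.7 0 0 -0.509" --pt "0 8.7 14.8 -3.7 0 0 -0.509" --pt "0 8.7 14.8 -3.7 0 0 -0.509" --pt "0 8.7 14.8 -3.7 0 0 -0.509" --pt "0 8.7 14.8 -3.7 0 0 -0.509" --pt "0 8.7 14.8 -3.7 0 0 -0.509" --pt "0 8.7 14.8 -3.7 0 0 -0.509" --pt "0 8.7 14.8 -3.7 0 0 -0.509" --squeeze 20

```text
t: 1.73
tool_pos: [0.433, -0.1911, 0.1516]
orientation: [3.133, -0.224, 0.001]
force: [0.8, -1.2, -0.4]
opening: 0.0932
```

```bash
python3 - <<'E'
from h import *
st()
inc([.4334,-.1895,.029],Rdown(-.1412))
C=cams()
for n in C: cv2.imwrite(f"pics/{n}1.png",C[n]["image"][:,:,::-1])
E
```

```text
t 1.73 [ 0.433  -0.1911  0.1516] [[0.99, -0.143, 0.001], [-0.143, -0.99, -0.001], [0.001, 0.001, -1.0]] F [ 0.8 -1.2 -0.4] op 0.0932 q [-0.52 -0.16  1.94 -0.    1.35  1.19]
inc [0.018, 0.064, -4.903] [0.001, 0.001, 0.002] rows 2.9 0.0
```

View pics/scene1.png

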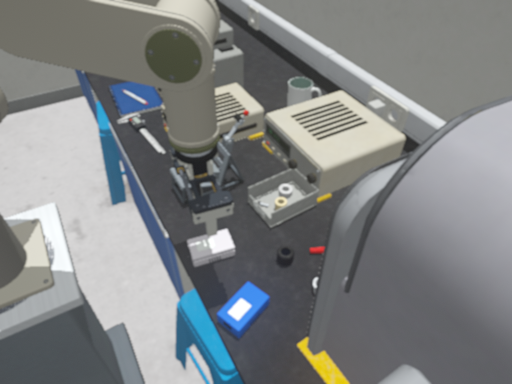

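View pics/top1.png

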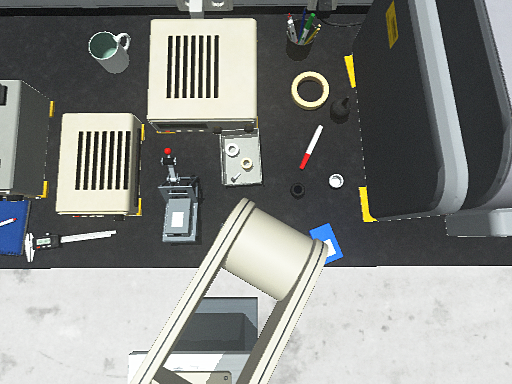

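The scene view shows the gripper right above the white cassette at (212,215). I'll descend, close and lift a little.

Call:
drive_tool --pt "0 0.02 0.04 -1.5 0 0 0" --pt "0 0.02 0.04 -3 0 0 0" --pt "0 0.02 0.04 -4.2 0 0 0" --pt "0 0.02 0.04 -4.9 0 0 0" --pt "0 0.02 0.04 -4.9 0 0 0" --pt "0 0.02 0.04 -4.9 0 0 0" --pt "1 0.02 0.04 -4.9 0 0 0" --pt "1 0.02 0.04 -4.9 0 0 0" --pt "1 0.02 0.04 -4.9 0 0 0" --pt "1 0.02 0.04 -4.9 0 0 0" --pt "1 0.02 0.04 -4.9 0 0 0" --pt "1 0.02 0.04 -4.9 0 0 0" --squeeze 20

```text
t: 2.83
tool_pos: [0.4338, -0.1888, 0.0288]
orientation: [-3.134, 0.222, -0.0]
force: [-0.6, -0.3, 3.7]
opening: 0.0579
```

```bash
python3 - <<'E'
from h import *
st()
c=robot.read_camera("scene");cv2.imwrite("pics/s2.png",cv2.resize(c["image"][180:290,160:270,::-1],None,fx=5,fy=5,interpolation=cv2.INTER_CUBIC))
E
```

```text
t 2.83 [ 0.4338 -0.1888  0.0288] [[0.99, -0.141, 0.0], [-0.141, -0.99, 0.0], [0.0, -0.0, -1.0]] F [-0.6 -0.3  3.7] op 0.0579 q [-0.52  0.01  2.03  0.    1.1   1.19]
```

View pics/s2.png

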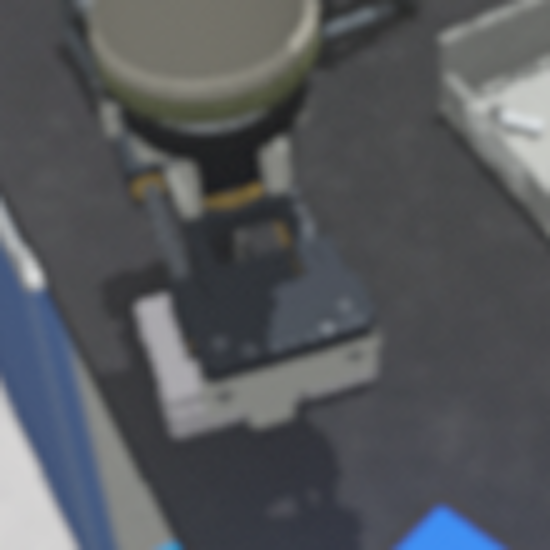

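White is gripped: the opening is 57.9 mm. Next I'll work out the route to the hover above the grey cassette.

```bash
python3 - <<'E'
from h import *
st()
for b in ([-.062,0,.125],[-.0585,0,.068],[-.0585,0,.0608],[-.0537,0,.0608]):
    p=bedpt(b);print(p.round(4));inc(p,Rbed())
E
```

```text
t 2.88 [ 0.4338 -0.1888  0.0288] [[0.99, -0.141, 0.0], [-0.141, -0.99, 0.0], [0.0, -0.0, -1.0]] F [-0.5 -0.5  2.1] op 0.0575 q [-0.52  0.01  2.03  0.    1.1   1.19]
[0.525  0.0209 0.1646]
inc [3.646, 8.387, 5.431] [0.023, 0.349, 0.148] rows 6.4 3.0
[0.5088 0.0207 0.1098]
inc [2.998, 8.382, 3.24] [0.023, 0.349, 0.148] rows 5.7 3.0
[0.5063 0.0207 0.103 ]
inc [2.9, 8.381, 2.97] [0.023, 0.349, 0.148] rows 5.6 3.0
[0.5108 0.0208 0.1014]
inc [3.08, 8.382, 2.904] [0.023, 0.349, 0.148] rows 5.6 3.0
```

Call:
drive_tool --pt "1 0 0 1 0 0 0" --pt "1 0 0 2.5 0 0 0" --pt "1 0 0 4 0 0 0" --pt "1 0 0.5 5.4 0.005 0.08 0.03" --pt "1 0.3 2 6.5 0.01 0.16 0.06" --pt "1 1 3.4 6.8 0.014 0.24 0.09" --pt "1 2 4.8 6.8 0.02 0.3 0.12" --pt "1 2.8 6.2 6.8 0.023 0.349 0.148" --pt "1 3.3 7.5 6.5 0.023 0.349 0.148" --pt "1 3.65 8.39 5.9 0.023 0.349 0.148" --pt "1 3.65 8.39 5.43 0.023 0.349 0.148" --pt "1 3.65 8.39 5.43 0.023 0.349 0.148" --pt "1 3.65 8.39 5.43 0.023 0.349 0.148" --pt "1 3.65 8.39 5.43 0.023 0.349 0.148" --pt "1 3.65 8.39 5.43 0.023 0.349 0.148" --pt "1 3.65 8.39 5.43 0.023 0.349 0.148"

```text
t: 4.22
tool_pos: [0.5254, 0.0199, 0.1655]
orientation: [3.093, 0.01, -0.543]
force: [-1.3, -0.5, -1.3]
opening: 0.0578
```

```bash
python3 - <<'E'
from h import *
st()
for b in ([-.062,0,.125],[-.0585,0,.068],[-.0585,0,.0608],[-.0537,0,.0608]):
    p=bedpt(b);inc(p,Rbed())
C=cams()
a=cv2.resize(C["scene"]["image"][90:230,140:280,::-1],None,fx=4,fy=4,interpolation=cv2.INTER_CUBIC)
b=cv2.resize(C["top"]["image"][130:270,140:200,::-1],None,fx=4,fy=4,interpolation=cv2.INTER_CUBIC)
cv2.imwrite("pics/s3.png",np.hstack([a,b]))
E
```

```text
t 4.22 [0.5254 0.0199 0.1655] [[0.94, 0.007, -0.341], [0.006, -1.0, -0.003], [-0.341, 0.0, -0.94]] F [-1.3 -0.5 -1.3] op 0.0578 q [-0.05  0.31  1.46 -0.02  1.71  1.52]
inc [-0.016, 0.04, -0.039] [0.0, 0.002, 0.002] rows 0.0 0.0
inc [-0.664, 0.035, -2.23] [0.0, 0.002, 0.002] rows 1.4 0.0
inc [-0.762, 0.034, -2.5] [0.0, 0.002, 0.002] rows 1.6 0.0
inc [-0.582, 0.036, -2.566] [0.0, 0.002, 0.002] rows 1.6 0.0
```

View pics/s3.png

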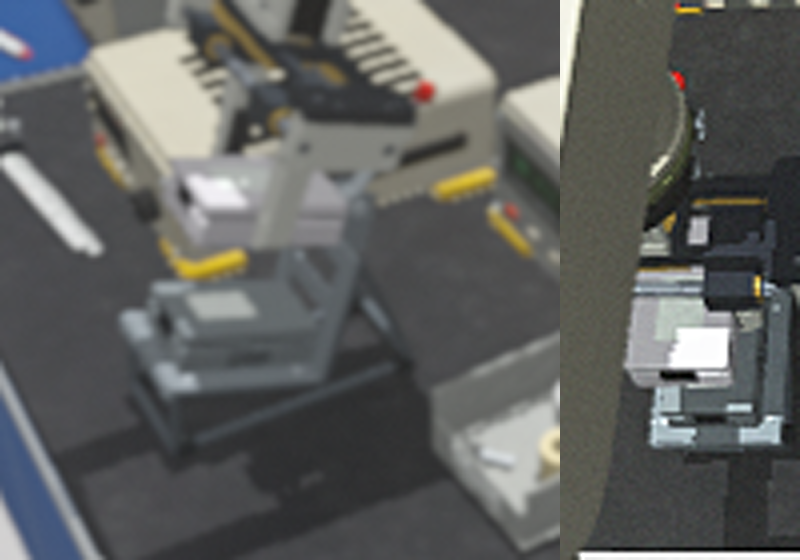

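White hangs squarely above the grey cassette; its near end is at (185,215) in the crop. I'll lower it to just above contact and then creep.

Call:
drive_tool --pt "1 -0.35 0.035 -1.1 0 0.002 0.002" --pt "1 -0.66 0.035 -2.1 0 0.002 0.002" --pt "1 -0.7 0.035 -2.33 0 0.002 0.002" --pt "1 -0.73 0.035 -2.41 0 0.002 0.002" --pt "1 -0.74 0.035 -2.43 0 0.002 0.002" --pt "1 -0.745 0.035 -2.45 0 0.002 0.002" --pt "1 -0.752 0.035 -2.47 0 0.002 0.002" --pt "1 -0.76 0.035 -2.49 0 0.002 0.002" --pt "1 -0.76 0.035 -2.49 0 0.002 0.002" --pt "1 -0.76 0.035 -2.49 0 0.002 0.002"

```text
t: 5.15
tool_pos: [0.5067, 0.0215, 0.1038]
orientation: [3.091, 0.016, -0.547]
force: [-1.2, -1.2, 7.7]
opening: 0.058
```

```bash
python3 - <<'E'
from h import *
st()
s=robot.read_state();print(bedR(BY).inv().apply(s['tool_pos']-BED).round(4), bedR(BY).inv().apply(s['force']).round(1))
C=cams()
a=cv2.resize(C["scene"]["image"][100:210,160:270,::-1],None,fx=5,fy=5,interpolation=cv2.INTER_CUBIC)
cv2.imwrite("pics/s4.png",a)
E
```

```text
t 5.15 [0.5067 0.0215 0.1038] [[0.939, 0.01, -0.343], [0.009, -1.0, -0.004], [-0.343, 0.0, -0.939]] F [-1.2 -1.2  7.7] op 0.058 q [-0.05  0.33  1.56 -0.02  1.6   1.52]
[-0.0584  0.0008  0.0617] [-3.7 -1.2  6.8]
```

View pics/s4.png

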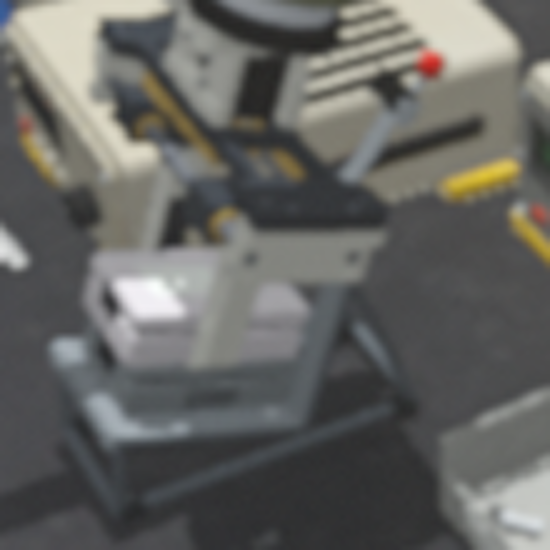

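Contact is at about 7 N, with white still about 5 mm short of the backstop. I'll slide it up the bed's x.

Call:
drive_tool --pt "1 0.03 0 0.01 0 0 0" --pt "1 0.06 0 0 0 0 0" --pt "1 0.1 0 -0.02 0 0 0" --pt "1 0.14 0 -0.035 0 0 0" --pt "1 0.16 0 -0.045 0 0 0" --pt "1 0.18 0 -0.052 0 0 0" --pt "1 0.19 0 -0.055 0 0 0" --pt "1 0.2 0 -0.06 0 0 0" --pt "1 0.2 0 -0.06 0 0 0"

```text
t: 6.0
tool_pos: [0.5114, 0.0217, 0.1021]
orientation: [3.091, 0.016, -0.548]
force: [-1.9, 0.8, 9.9]
opening: 0.058
```

```bash
cat > chk.py <<'E'
import sys
from h import *
st()
s=robot.read_state();print(bedR(BY).inv().apply(s['tool_pos']-BED).round(4), bedR(BY).inv().apply(s['force']).round(1))
C=cams()
a=cv2.resize(C["scene"]["image"][100:210,160:270,::-1],None,fx=5,fy=5,interpolation=cv2.INTER_CUBIC)
b=cv2.resize(C["top"]["image"][140:250,140:190,::-1],None,fx=5,fy=5,interpolation=cv2.INTER_CUBIC)
if len(sys.argv)>1: cv2.imwrite(f"pics/{sys.argv[1]}.png",np.hstack([a,b]))
E
python3 chk.py
```

```text
t 6.0 [0.5114 0.0217 0.1021] [[0.939, 0.01, -0.344], [0.01, -1.0, -0.004], [-0.344, 0.0, -0.939]] F [-1.9  0.8  9.9] op 0.058 q [-0.04  0.35  1.55 -0.02  1.6   1.52]
[-0.0534  0.001   0.0617] [-5.2  0.8  8.7]
```

Call:
drive_tool --pt "1 0.02 -0.01 -0.004 0 0 0" --pt "1 0.04 -0.02 -0.01 0 0 0" --pt "1 0.06 -0.02 -0.017 0 0 0" --pt "1 0.08 -0.02 -0.024 0 0 0" --pt "1 0.08 -0.02 -0.024 0 0 0"

```text
t: 6.52
tool_pos: [0.5117, 0.0217, 0.102]
orientation: [3.091, 0.017, -0.555]
force: [-12.0, 1.2, 17.6]
opening: 0.0579
```

```bash
python3 chk.py s5
```

```text
t 6.52 [0.5117 0.0217 0.102 ] [[0.938, 0.011, -0.348], [0.01, -1.0, -0.003], [-0.348, -0.0, -0.938]] F [-12.    1.2  17.6] op 0.0579 q [-0.04  0.35  1.54 -0.02  1.61  1.52]
[-0.0531  0.0009  0.0617] [-17.3   1.3  12.5]
```

View pics/s5.png

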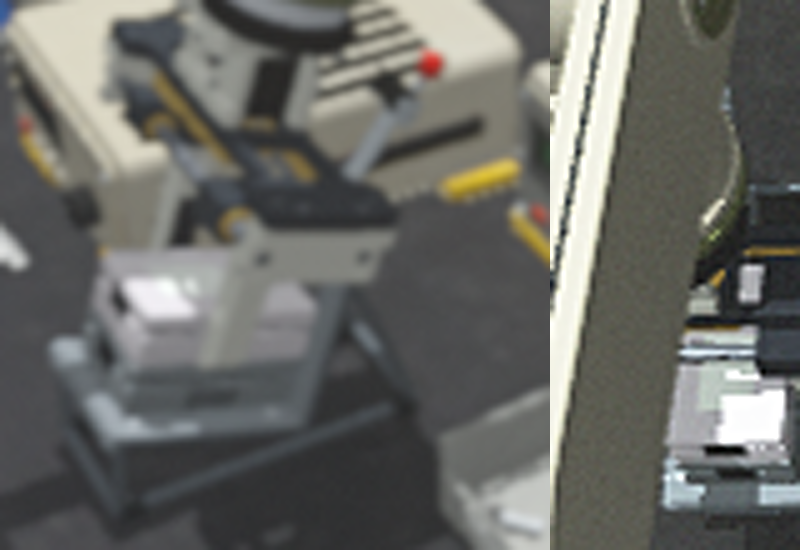

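The push force rose to 17 N with no further travel, so white is against the backstop. I'll relax the push, open, and retreat along the bed normal.

Call:
drive_tool --pt "1 -0.03 0 0.015 0 0 0" --pt "1 -0.03 0 0.015 0 0 0" --pt "0 -0.03 0 0.015 0 0 0" --pt "0 -0.03 0 0.015 0 0 0" --pt "0 -0.03 0 0.015 0 0 0" --pt "0 -0.03 0 0.015 0 0 0" --pt "0 -0.03 0 0.015 0 0 0" --pt "0 0.2 0 0.7 0 0 0" --pt "0 0.7 0 2 0 0 0" --pt "0 1.1 0 3 0 0 0" --pt "0 1.1 0 4 0 0 0" --pt "0 1.1 0 4 0 0 0" --pt "0 1.1 0 4 0 0 0"

```text
t: 7.7
tool_pos: [0.5418, 0.0212, 0.2016]
orientation: [3.092, 0.016, -0.543]
force: [0.0, 0.2, -0.6]
opening: 0.0929
```

```bash
python3 chk.py s6
```

```text
t 7.7 [0.5418 0.0212 0.2016] [[0.94, 0.01, -0.341], [0.01, -1.0, -0.004], [-0.341, 0.0, -0.94]] F [ 0.   0.2 -0.6] op 0.0929 q [-0.04  0.33  1.37 -0.02  1.79  1.52]
[-0.0589  0.0002  0.1656] [ 0.2  0.2 -0.6]
```

View pics/s6.png

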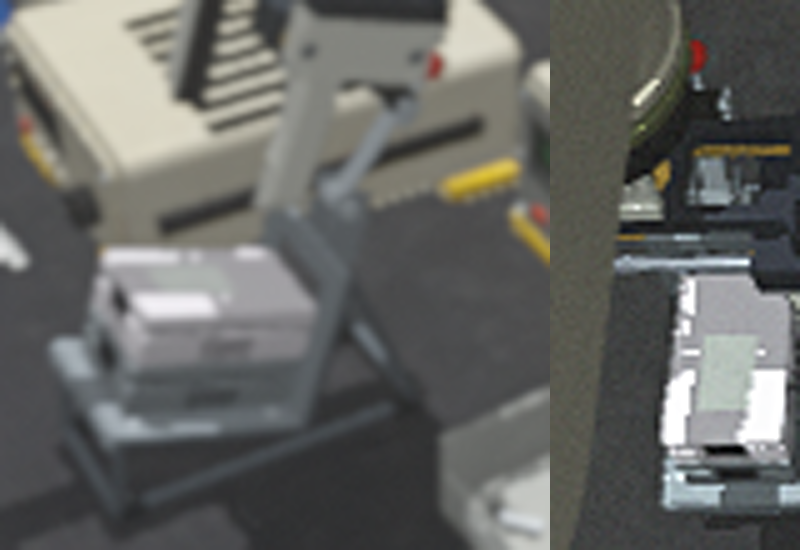

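White lies flat on grey, its sides in line with the grey's, and its end against the backstop at (315,290) in the crop. Blue is next.

```bash
python3 - <<'E'
from h import *
g=R.from_euler('z',.3711).apply([-.006,0,0])[:2]+[.4325,-.3609]
inc([g[0],g[1],.12],Rdown(.3711));inc([g[0],g[1],.029],Rdown(.3711));print(g)
E
```

```text
inc [-4.523, -15.373, -3.158] [0.067, -0.348, 0.357] rows 9.8 4.0
inc [-4.523, -15.373, -6.798] [0.067, -0.348, 0.357] rows 10.4 4.0
[ 0.42690843 -0.36307584]
```

Call:
drive_tool --pt "0 -1 -0.8 0.4 0.01 -0.08 0" --pt "0 -2 -2 0.4 0.02 -0.16 0.05" --pt "0 -3 -3.5 0.2 0.03 -0.25 0.15" --pt "0 -3.8 -5 0 0.05 -0.3 0.25" --pt "0 -4.5 -8 -0.5 0.067 -0.348 0.357" --pt "0 -4.52 -15.37 -2 0.067 -0.348 0.357" --pt "0 -4.52 -15.37 -2.5 0.067 -0.348 0.357" --pt "0 -4.52 -15.37 -3.16 0.067 -0.348 0.357" --pt "0 -4.52 -15.37 -3.16 0.067 -0.348 0.357" --pt "0 -4.52 -15.37 -3.16 0.067 -0.348 0.357" --pt "0 -4.52 -15.37 -3.16 0.067 -0.348 0.357" --pt "0 -4.52 -15.37 -3.16 0.067 -0.348 0.357" --pt "0 -4.52 -15.37 -3.16 0.067 -0.348 0.357" --pt "0 -4.52 -15.37 -3.16 0.067 -0.348 0.357" --pt "0 -4.52 -15.37 -3.16 0.067 -0.348 0.357"

```text
t: 9.05
tool_pos: [0.4276, -0.3618, 0.1209]
orientation: [-3.087, -0.581, -0.002]
force: [0.5, 0.6, 0.6]
opening: 0.0925
```

```bash
python3 - <<'E'
from h import *
st();inc([.4269,-.3631,.029],Rdown(.3711))
C=cams()
a=cv2.resize(C["scene"]["image"][:,:,::-1],None,fx=1.5,fy=1.5)
cv2.imwrite("pics/s7.png",a)
E
```

```text
t 9.05 [ 0.4276 -0.3618  0.1209] [[0.932, 0.363, 0.001], [0.363, -0.932, 0.001], [0.001, -0.0, -1.0]] F [0.5 0.6 0.6] op 0.0925 q [-0.79  0.12  1.73  0.    1.29  0.4 ]
inc [-0.028, -0.052, -3.674] [-0.001, 0.001, -0.001] rows 2.2 0.0
```

View pics/s7.png

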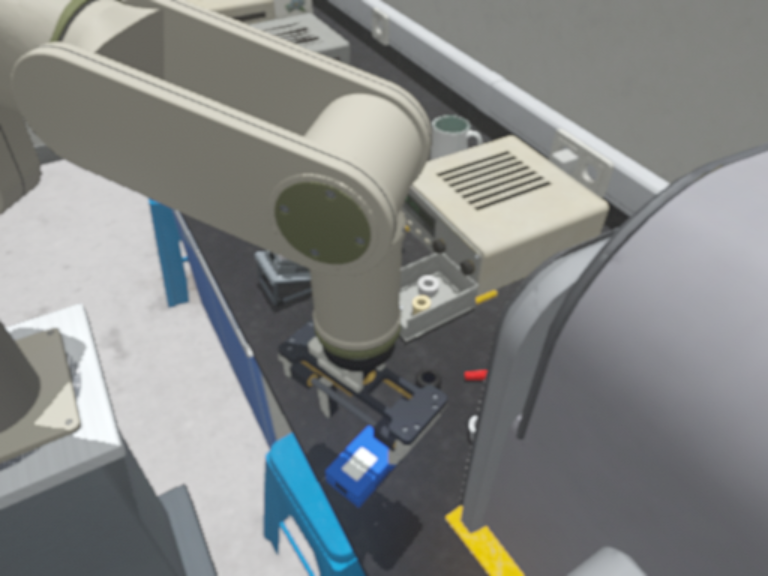

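The gripper is over blue at (360,455), well clear of the loupe at (428,378). I'll descend and grip.

Call:
drive_tool --pt "0 -0.03 -0.05 -1.5 0 0 0" --pt "0 -0.03 -0.05 -2.9 0 0 0" --pt "0 -0.03 -0.05 -3.67 0 0 0" --pt "0 -0.03 -0.05 -3.67 0 0 0" --pt "0 -0.03 -0.05 -3.67 0 0 0" --pt "1 -0.03 -0.05 -3.67 0 0 0" --pt "1 -0.03 -0.05 -3.67 0 0 0" --pt "1 -0.03 -0.05 -3.67 0 0 0" --pt "1 -0.03 -0.05 -3.67 0 0 0" --pt "1 -0.03 -0.05 -3.67 0 0 0" --pt "1 -0.03 -0.05 -3.67 0 0 0" --squeeze 20

```text
t: 10.07
tool_pos: [0.4267, -0.3641, 0.0295]
orientation: [-3.088, -0.579, -0.002]
force: [-0.6, -0.8, 6.4]
opening: 0.0576
```

```bash
python3 - <<'E'
from h import *
st()
# target bed z = 64+28.8 ; white landed at TCP bed z .0617 measured (1 mm above nominal .0608), y use -.0005
for b in ([-.064,-.0003,.155],[-.0585,-.0003,.100],[-.0585,-.0003,.0945]):
    inc(bedpt(b),Rbed())
E
```

```text
t 10.07 [ 0.4267 -0.3641  0.0295] [[0.932, 0.363, 0.001], [0.363, -0.932, 0.0], [0.001, 0.0, -1.0]] F [-0.6 -0.8  6.4] op 0.0576 q [-0.8   0.24  1.78  0.    1.12  0.4 ]
inc [4.266, 15.388, 6.558] [-0.066, 0.346, -0.359] rows 10.3 4.0
inc [3.72, 15.384, 4.415] [-0.066, 0.346, -0.359] rows 9.9 4.0
inc [3.645, 15.383, 4.209] [-0.066, 0.346, -0.359] rows 9.8 4.0
```

Call:
drive_tool --pt "1 0 0 1 0 0 0" --pt "1 0 0 2.5 0 0 0" --pt "1 0 0 4 0 0 0" --pt "1 0 0.5 5.4 0 0 0" --pt "1 0 2 6.5 -0.01 0.07 -0.07" --pt "1 0.5 3.5 7.3 -0.02 0.14 -0.14" --pt "1 1 5 7.5 -0.03 0.2 -0.2" --pt "1 1.7 7 7.5 -0.05 0.27 -0.27" --pt "1 2.5 9 7.5 -0.066 0.346 -0.359" --pt "1 3 10.5 7.5 -0.066 0.346 -0.359" --pt "1 3.5 12 7.5 -0.066 0.346 -0.359" --pt "1 3.9 13.5 7.5 -0.066 0.346 -0.359" --pt "1 4.2 14.8 7.2 -0.066 0.346 -0.359" --pt "1 4.27 15.39 6.56 -0.066 0.346 -0.359" --pt "1 4.27 15.39 6.56 -0.066 0.346 -0.359" --pt "1 4.27 15.39 6.56 -0.066 0.346 -0.359" --pt "1 4.27 15.39 6.56 -0.066 0.346 -0.359" --pt "1 4.27 15.39 6.56 -0.066 0.346 -0.359" --pt "1 4.27 15.39 6.56 -0.066 0.346 -0.359"

```text
t: 11.65
tool_pos: [0.5338, 0.0192, 0.1939]
orientation: [3.093, 0.01, -0.544]
force: [0.3, 0.2, -2.3]
opening: 0.0578
```

```bash
python3 chk.py s8; python3 - <<'E'
from h import *
for b in ([-.0585,-.0003,.100],[-.0585,-.0003,.0945],[-.0585,-.0003,.0937]):
    inc(bedpt(b),Rbed())
E
```

```text
t 11.65 [0.5338 0.0192 0.1939] [[0.94, 0.007, -0.341], [0.006, -1.0, -0.003], [-0.341, 0.0, -0.94]] F [ 0.3  0.2 -2.3] op 0.0578 q [-0.05  0.32  1.41 -0.02  1.77  1.52]
[-0.0638 -0.0017  0.1556] [ 1.1  0.2 -2.1]
inc [-0.561, 0.044, -2.16] [0.0, 0.001, 0.002] rows 1.3 0.0
inc [-0.637, 0.043, -2.367] [0.0, 0.001, 0.002] rows 1.5 0.0
inc [-0.647, 0.043, -2.397] [0.0, 0.001, 0.002] rows 1.5 0.0
```

View pics/s8.png

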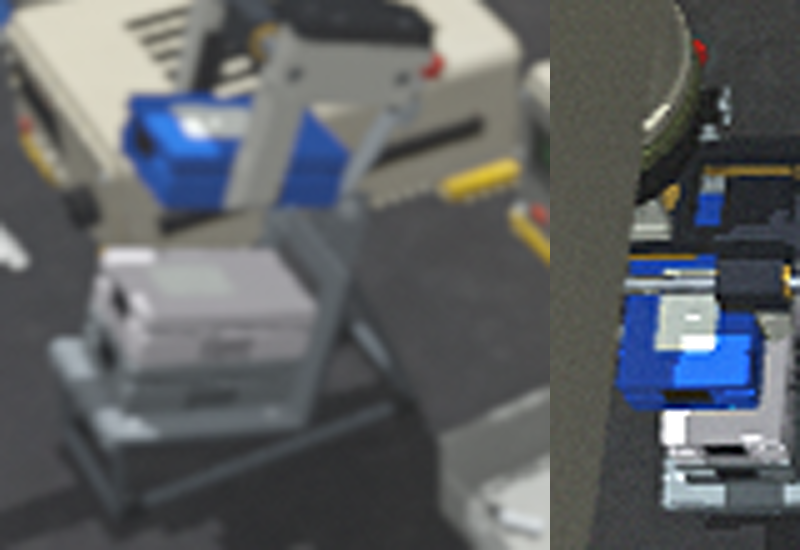

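Call:
drive_tool --pt "1 -0.3 0.03 -1.1 0 0.001 0.002" --pt "1 -0.53 0.03 -2 0 0.001 0.002" --pt "1 -0.57 0.03 -2.2 0 0.001 0.002" --pt "1 -0.6 0.03 -2.28 0 0.001 0.002" --pt "1 -0.61 0.03 -2.31 0 0.001 0.002" --pt "1 -0.62 0.03 -2.335 0 0.001 0.002" --pt "1 -0.63 0.03 -2.355 0 0.001 0.002" --pt "1 -0.637 0.03 -2.37 0 0.001 0.002" --pt "1 -0.637 0.03 -2.37 0 0.001 0.002"

```text
t: 12.5
tool_pos: [0.5185, 0.021, 0.1354]
orientation: [3.092, 0.016, -0.544]
force: [0.8, -1.0, 4.8]
opening: 0.058
```

```bash
python3 chk.py s9
```

```text
t 12.5 [0.5185 0.021  0.1354] [[0.94, 0.01, -0.341], [0.01, -1.0, -0.004], [-0.341, 0.0, -0.94]] F [ 0.8 -1.   4.8] op 0.058 q [-0.05  0.33  1.5  -0.02  1.66  1.52]
[-0.0581  0.0002  0.0954] [-0.9 -1.   4.8]
```

View pics/s9.png

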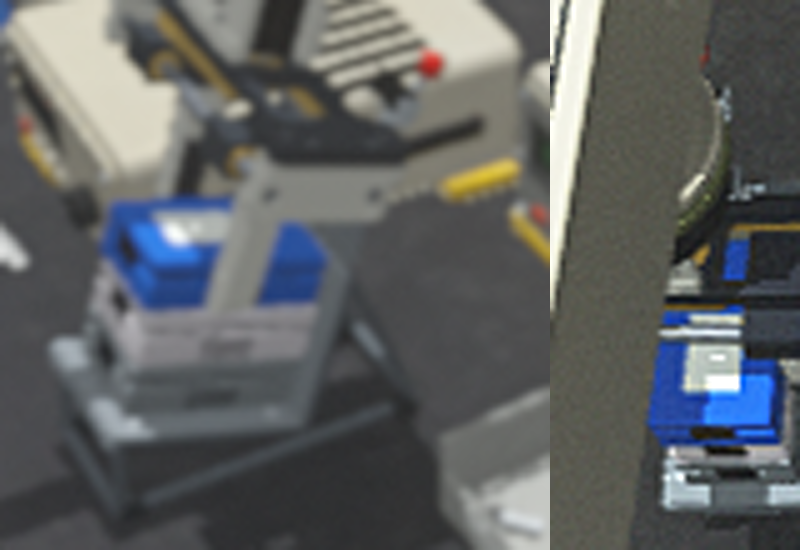

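Call:
drive_tool --pt "1 0.03 0 0 0 0 0" --pt "1 0.06 0 -0.012 0 0 0" --pt "1 0.09 0 -0.025 0 0 0" --pt "1 0.12 0 -0.037 0 0 0" --pt "1 0.15 0 -0.048 0 0 0" --pt "1 0.17 0 -0.055 0 0 0" --pt "1 0.19 0 -0.062 0 0 0" --pt "1 0.21 0 -0.07 0 0 0" --pt "1 0.21 0 -0.07 0 0 0"

```text
t: 13.35
tool_pos: [0.5218, 0.0213, 0.1341]
orientation: [3.091, 0.016, -0.551]
force: [-9.3, -0.0, 14.4]
opening: 0.0577
```

```bash
python3 chk.py
```

```text
t 13.35 [0.5218 0.0213 0.1341] [[0.938, 0.01, -0.346], [0.01, -1.0, -0.004], [-0.346, -0.0, -0.938]] F [-9.3 -0.  14.4] op 0.0577 q [-0.04  0.34  1.49 -0.02  1.66  1.52]
[-0.0545  0.0005  0.0953] [-13.6   0.1  10.3]
```

Call:
drive_tool --pt "1 0.03 0 -0.005 0 0 0" --pt "1 0.03 0 -0.005 0 0 0" --pt "1 0.03 0 -0.005 0 0 0"

```text
t: 13.7
tool_pos: [0.522, 0.0214, 0.1341]
orientation: [3.091, 0.016, -0.554]
force: [-12.0, 0.5, 17.1]
opening: 0.058
```

```bash
python3 chk.py s10
```

```text
t 13.7 [0.522  0.0214 0.1341] [[0.938, 0.01, -0.347], [0.01, -1.0, -0.003], [-0.347, -0.0, -0.938]] F [-12.    0.5  17.1] op 0.058 q [-0.04  0.34  1.49 -0.02  1.67  1.52]
[-0.0544  0.0005  0.0953] [-17.2   0.6  11.9]
```

View pics/s10.png

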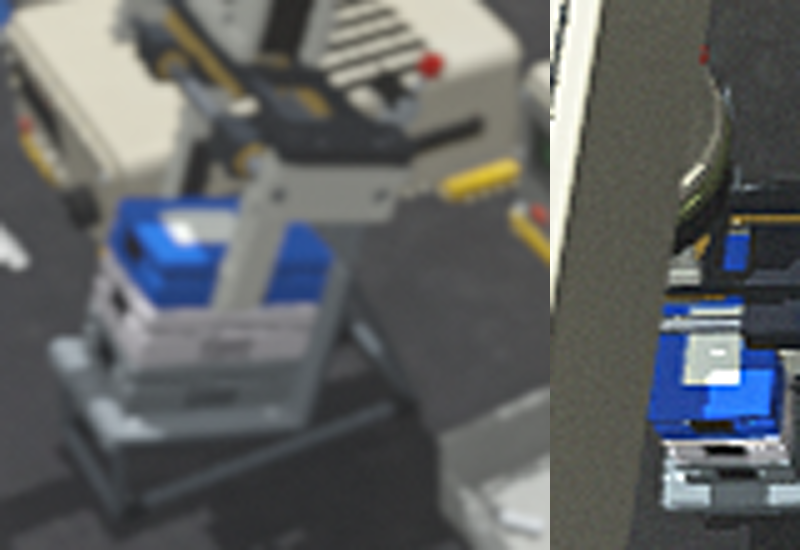

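Blue no longer advances (17 N), so it is on the backstop. I'll relax, release and retreat.

Call:
drive_tool --pt "1 -0.03 0 0.015 0 0 0" --pt "1 -0.03 0 0.015 0 0 0" --pt "0 -0.03 0 0.015 0 0 0" --pt "0 -0.03 0 0.015 0 0 0" --pt "0 -0.03 0 0.015 0 0 0" --pt "0 -0.03 0 0.015 0 0 0" --pt "0 -0.03 0 0.015 0 0 0" --pt "0 0.2 0 0.7 0 0 0" --pt "0 0.6 0 1.8 0 0 0" --pt "0 0.8 0 2.9 0 0 0" --pt "0 0.8 0 3.8 0 0 0" --pt "0 0 -1 3.8 0 -0.1 0" --pt "0 -0.5 -2.5 3.8 0 -0.2 0" --pt "0 -0.5 -4 3.8 0 -0.3 0" --pt "0 -0.5 -5 3.8 0 -0.349 0" --pt "0 -0.5 -5 3.8 0 -0.349 0" --pt "0 -0.5 -5 3.8 0 -0.349 0"

```text
t: 15.22
tool_pos: [0.5105, -0.1048, 0.2276]
orientation: [3.138, 0.01, -0.001]
force: [0.1, 0.4, 0.0]
opening: 0.0927
```

```bash
python3 chk.py s11; python3 - <<'E'
from h import *
C=cams();cv2.imwrite("pics/top11.png",C["top"]["image"][:,:,::-1]);cv2.imwrite("pics/scene11.png",C["scene"]["image"][:,:,::-1])
E
```

```text
t 15.22 [ 0.5105 -0.1048  0.2276] [[1.0, 0.007, -0.001], [0.007, -1.0, -0.003], [-0.001, 0.003, -1.0]] F [0.1 0.4 0. ] op 0.0927 q [-0.3  -0.08  1.73 -0.    1.49  1.27]
[-0.0982 -0.1256  0.1789] [0.  0.4 0.1]
```

View pics/s11.png

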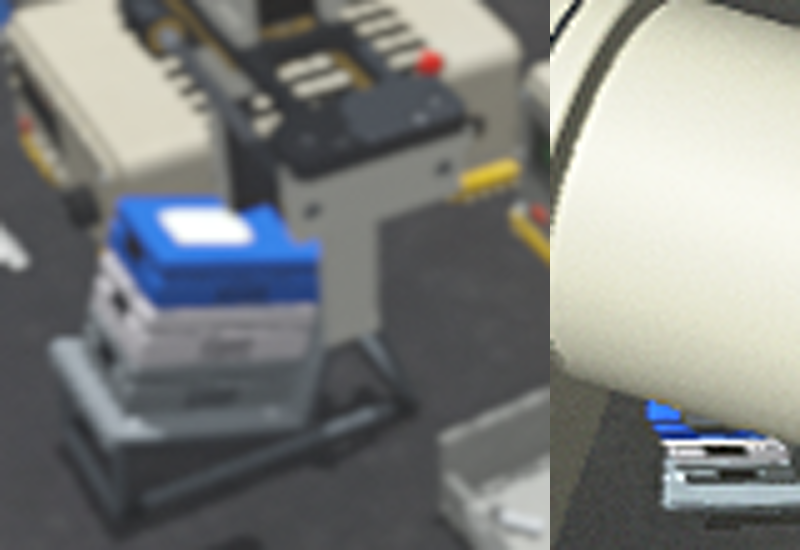

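View pics/top11.png

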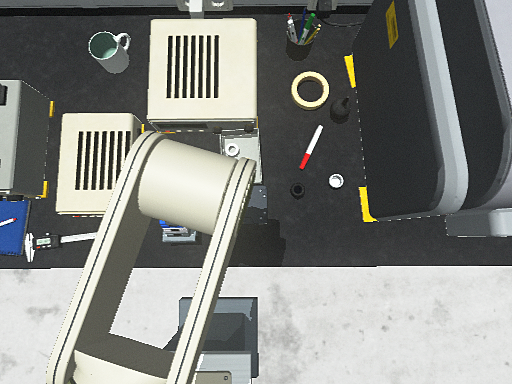

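The three cassettes look flush and flat, though the gripper hides part of the view. I'll go round the side with the fingers shut and drop in behind the knob.

Call:
drive_tool --pt "1 0 -0.5 1.3 0 0 0" --pt "1 1.5 -0.5 1.4 0 0 0" --pt "1 3 -0.5 1.4 0 0 0" --pt "1 4.5 -0.5 1.4 0 0 0" --pt "1 6 -0.5 1.4 0 0 0" --pt "1 7.2 -0.3 1.4 0 0 0" --pt "1 7.6 1 1.4 0 0 0" --pt "1 7.6 2.5 1.4 0 0 0" --pt "1 7.6 4 1.4 0 0 0" --pt "1 7.6 5.15 1.4 0 0 0" --pt "1 7.6 5.15 1.4 0 0 0" --pt "1 7.6 5.15 1.4 0 0 0" --pt "1 7.6 5.15 1.4 0 0 0"

```text
t: 16.5
tool_pos: [0.7011, 0.026, 0.2614]
orientation: [3.138, 0.018, -0.004]
force: [-1.0, 0.4, -0.6]
opening: 0.0111
```

```bash
python3 chk.py s12; python3 - <<'E'
from h import *
C=cams();cv2.imwrite("pics/top12.png",C["top"]["image"][:,:,::-1]);cv2.imwrite("pics/scene12.png",C["scene"]["image"][:,:,::-1])
E
```

```text
t 16.5 [0.7011 0.026  0.2614] [[1.0, 0.012, -0.002], [0.012, -1.0, -0.004], [-0.003, 0.004, -1.0]] F [-1.   0.4 -0.6] op 0.0111 q [-0.03  0.41  1.13 -0.    1.61  1.53]
[0.0704 0.0036 0.2762] [-0.7  0.4 -0.9]
```

View pics/s12.png

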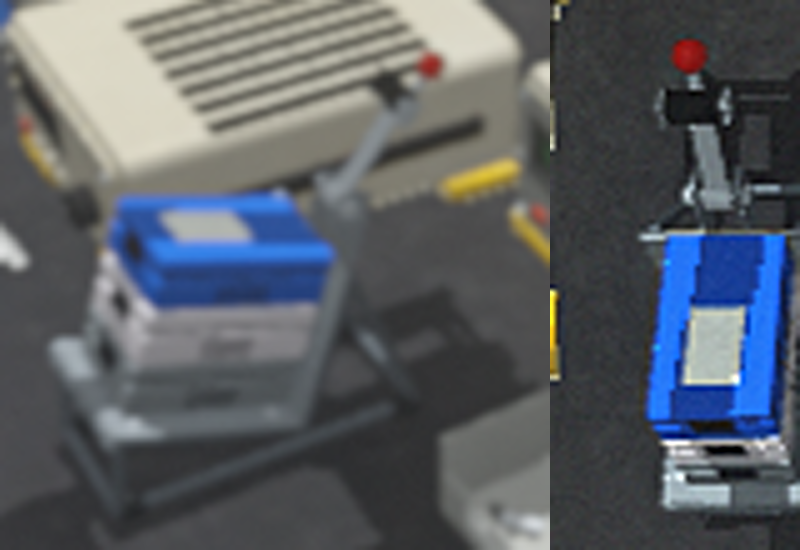

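View pics/top12.png

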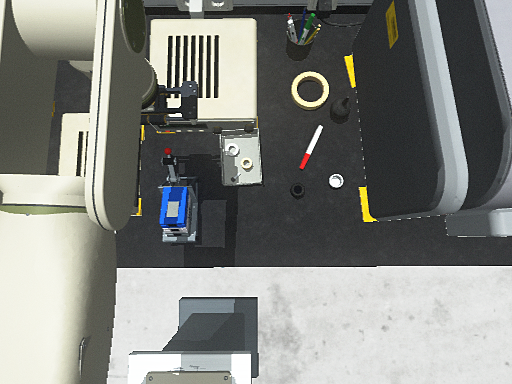

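Both views are clear now. I'll overlay the ideal stack on the pictures to check it.

```bash
cat > ov.py <<'E'
import sys
from h import *
C=cams()
out=[]
for n,off,sz in (("top",(150,180),(70,60)),("scene",(160,130),(70,80))):
    im=C[n]["image"][off[1]:off[1]+sz[0],off[0]:off[0]+sz[1],::-1]
    im=cv2.resize(im,None,fx=7,fy=7,interpolation=cv2.INTER_CUBIC);raw=im.copy()
    def pl(P,col,cl=True):
        u=((proj(C[n],bedpt(np.array(P)))-off+.5)*7-.5).round().astype(int);cv2.polylines(im,[u],cl,col,1)
    for z,c in ((0,(0,255,0)),(.032,(255,0,255)),(.064,(0,255,255)),(.096,(0,0,255))): pl([[0,.029,z],[0,-.029,z],[-.096,-.029,z],[-.096,.029,z]],c)
    out+=[im]
h=max(o.shape[0] for o in out)
out=[np.pad(o,((0,h-o.shape[0]),(0,0),(0,0))) for o in out]
o=np.hstack(out);print(o.shape);cv2.imwrite(f"pics/{sys.argv[1]}.png",cv2.resize(o,None,fx=.8,fy=.8))
E
python3 ov.py s13; python3 - <<'E'
from h import *
C=cams();print(proj(C["top"],[[.70,.025,.236],[.647,.024,.189]]))
E
```

```text
(490, 980, 3)
[[162.2580976  121.44961306]
 [167.31865319 150.24843569]]
```

View pics/s13.png

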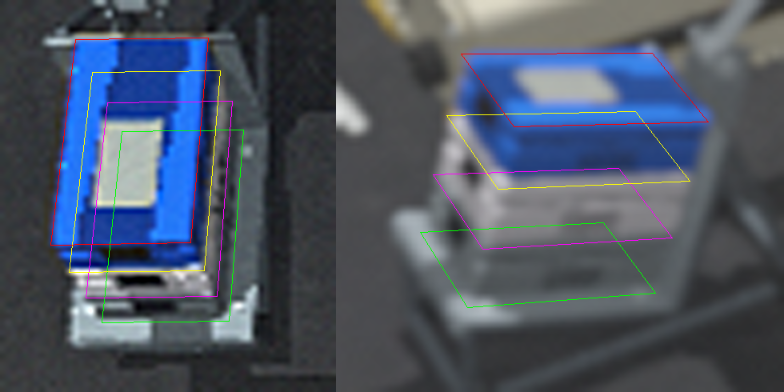

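In the top view blue's red outline matches exactly. In the scene view the whole stack sits about 1 px high, which is within the calibration error. The order and squareness are good. Now I'll lower behind the knob.

Call:
drive_tool --pt "1 0 -0.05 -1 0 0 0" --pt "1 0 -0.05 -2.15 0 0 0" --pt "1 0 -0.05 -2.15 0 0 0" --pt "1 0 -0.05 -2.15 0 0 0" --pt "1 0 -0.05 -2.15 0 0 0"

```text
t: 17.32
tool_pos: [0.7014, 0.0236, 0.2098]
orientation: [3.138, 0.015, -0.001]
force: [0.0, -0.2, 0.5]
opening: 0.0004
```

```bash
python3 - <<'E'
from h import *
st()
C=cams()
a=cv2.resize(C["scene"]["image"][70:180,180:290,::-1],None,fx=5,fy=5,interpolation=cv2.INTER_CUBIC)
b=cv2.resize(C["top"]["image"][90:200,140:190,::-1],None,fx=5,fy=5,interpolation=cv2.INTER_CUBIC)
cv2.imwrite("pics/s14.png",np.hstack([a,b]))
E
```

```text
t 17.32 [0.7014 0.0236 0.2098] [[1.0, 0.01, -0.0], [0.01, -1.0, -0.003], [-0.0, 0.003, -1.0]] F [ 0.  -0.2  0.5] op 0.0004 q [-0.04  0.42  1.21 -0.    1.51  1.52]
```

View pics/s14.png

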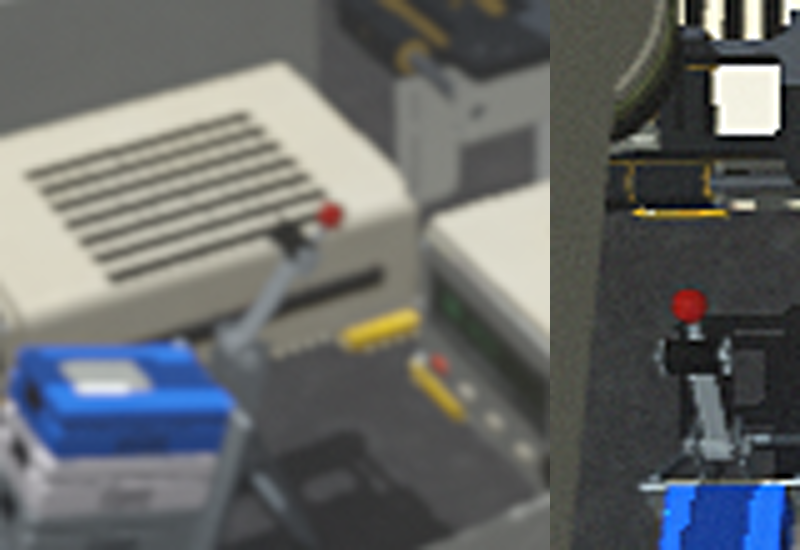

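The fingers are behind the knob, the tip near (430,200) and the knob at (330,214) in the crop. I'll dip a little and push forward gently.

Call:
drive_tool --pt "1 -0.5 0 -0.2 0 0 0" --pt "1 -0.9 0 -0.27 0 0 0" --pt "1 -1.2 0 -0.27 0 0 0" --pt "1 -1.5 0 -0.27 0 0 0" --pt "1 -1.8 0 -0.27 0 0 0" --pt "1 -2.1 0 -0.2 0 0 0" --pt "1 -2.4 0 -0.1 0 0 0" --pt "1 -2.4 0 -0.1 0 0 0"

```text
t: 18.08
tool_pos: [0.6404, 0.0238, 0.2074]
orientation: [3.138, 0.015, -0.0]
force: [-0.1, -0.4, 0.2]
opening: 0.0003
```

```bash
cat > k.py <<'E'
import sys
from h import *
st()
C=cams()
a=cv2.resize(C["scene"]["image"][70:180,180:290,::-1],None,fx=5,fy=5,interpolation=cv2.INTER_CUBIC)
b=cv2.resize(C["top"]["image"][90:200,140:190,::-1],None,fx=5,fy=5,interpolation=cv2.INTER_CUBIC)
cv2.imwrite(f"pics/{sys.argv[1]}.png",np.hstack([a,b]))
E
python3 k.py s15
```

```text
t 18.08 [0.6404 0.0238 0.2074] [[1.0, 0.01, -0.0], [0.01, -1.0, -0.004], [-0.0, 0.004, -1.0]] F [-0.1 -0.4  0.2] op 0.0003 q [-0.04  0.26  1.41 -0.    1.47  1.52]
```

View pics/s15.png

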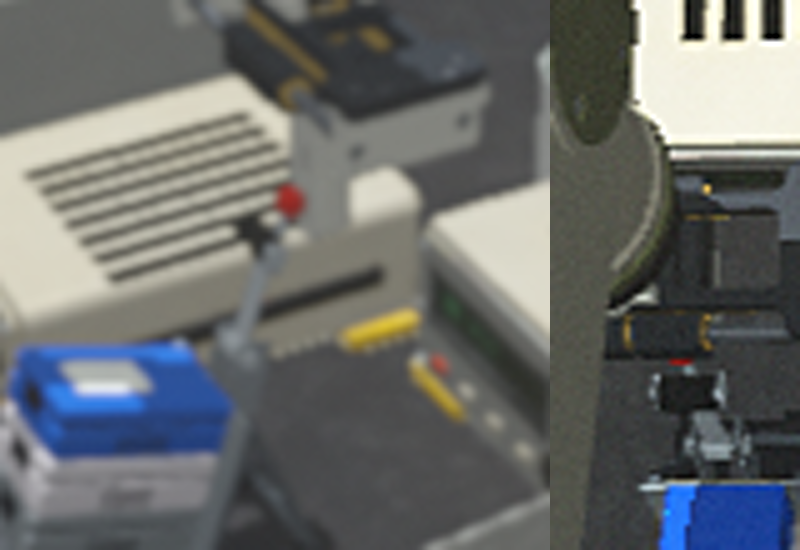

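The knob has moved forward to (290,200) and rests against the finger. I'll continue past upright.

Call:
drive_tool --pt "1 -0.3 0 0.1 0 0 0" --pt "1 -0.6 0 0.2 0 0 0" --pt "1 -0.9 0 0.3 0 0 0" --pt "1 -1.2 0 0.4 0 0 0" --pt "1 -1.5 0 0.5 0 0 0" --pt "1 -1.8 0 0.5 0 0 0" --pt "1 -2.1 0 0.5 0 0 0" --pt "1 -2.4 0 0.5 0 0 0" --pt "1 -2.4 0 0.5 0 0 0"

```text
t: 18.93
tool_pos: [0.5797, 0.0238, 0.2183]
orientation: [3.138, 0.015, -0.003]
force: [-0.3, -0.8, 0.3]
opening: 0.0004
```

```bash
python3 k.py s16
```

```text
t 18.93 [0.5797 0.0238 0.2183] [[1.0, 0.01, -0.002], [0.01, -1.0, -0.003], [-0.002, 0.003, -1.0]] F [-0.3 -0.8  0.3] op 0.0004 q [-0.05  0.09  1.58 -0.    1.48  1.52]
```

View pics/s16.png

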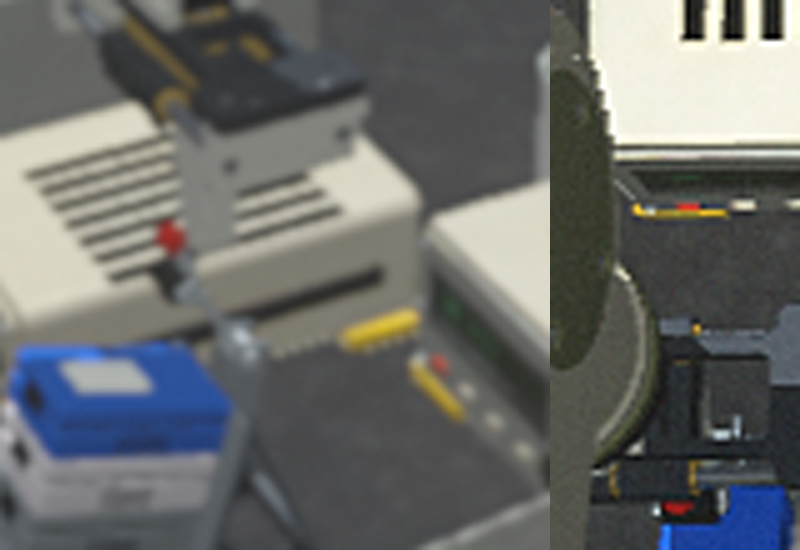

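The arm is past upright and sinking by itself. I'll back away and wait.

Call:
drive_tool --pt "1 1 0 1 0 0 0" --pt "1 2 0 2 0 0 0" --pt "1 3.5 0 2.5 0 0 0" --pt "1 4.8 0 2.5 0 0 0" --pt "1 4.8 0 2.5 0 0 0" --pt "1 4.8 0 2.5 0 0 0" --pt "1 4.8 0 2.5 0 0 0" --pt "1 4.8 0 2.5 0 0 0" --pt "1 4.8 0 2.5 0 0 0" --pt "1 4.8 0 2.5 0 0 0" --pt "1 4.8 0 2.5 0 0 0" --pt "1 4.8 0 2.5 0 0 0" --pt "1 4.8 0 2.5 0 0 0" --pt "1 4.8 0 2.5 0 0 0" --pt "1 4.8 0 2.5 0 0 0" --pt "1 4.8 0 2.5 0 0 0" --pt "1 4.8 0 2.5 0 0 0" --pt "1 4.8 0 2.5 0 0 0" --pt "1 4.8 0 2.5 0 0 0" --pt "1 4.8 0 2.5 0 0 0"

```text
t: 20.7
tool_pos: [0.7011, 0.0238, 0.2809]
orientation: [3.138, 0.015, -0.002]
force: [0.2, 0.7, -0.5]
opening: -0.0001
```

Call:
drive_tool --pt "1 0 0 0 0 0 0" --pt "1 0 0 0 0 0 0" --pt "1 0 0 0 0 0 0" --pt "1 0 0 0 0 0 0" --pt "1 0 0 0 0 0 0" --pt "1 0 0 0 0 0 0" --pt "1 0 0 0 0 0 0" --pt "1 0 0 0 0 0 0" --pt "1 0 0 0 0 0 0" --pt "1 0 0 0 0 0 0" --pt "1 0 0 0 0 0 0" --pt "1 0 0 0 0 0 0"

```text
t: 21.7
tool_pos: [0.7011, 0.0238, 0.2809]
orientation: [3.138, 0.015, -0.002]
force: [0.5, -0.4, -0.3]
opening: 0.0006
```

```bash
python3 chk.py s17; python3 ov.py s18;python3 - <<'E'
from h import *
C=cams();cv2.imwrite("pics/top17.png",C["top"]["image"][:,:,::-1])
r=bedpt(knob_bed(1.91));print(r,[(n,proj(C[n],r)) for n in C])
E
```

```text
t 21.7 [0.7011 0.0238 0.2809] [[1.0, 0.01, -0.001], [0.01, -1.0, -0.003], [-0.001, 0.003, -1.0]] F [ 0.5 -0.4 -0.3] op 0.0006 q [-0.04  0.4   1.1  -0.    1.64  1.52]
[0.0637 0.0014 0.2946] [ 0.5 -0.4 -0.1]
(490, 980, 3)
[0.51004755 0.02074724 0.14488028] [('scene', array([[196.92628418, 143.48012594]])), ('top', array([[171.65982293, 211.55475891]]))]
```

View pics/s17.png

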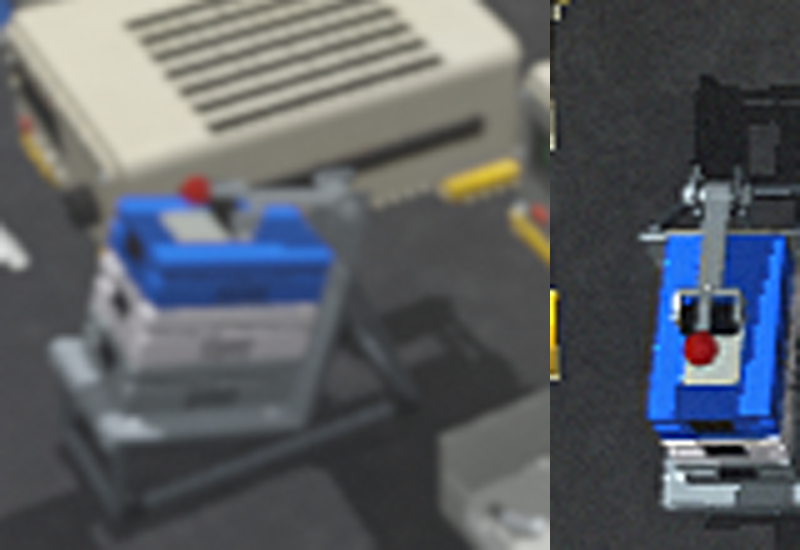

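View pics/s18.png

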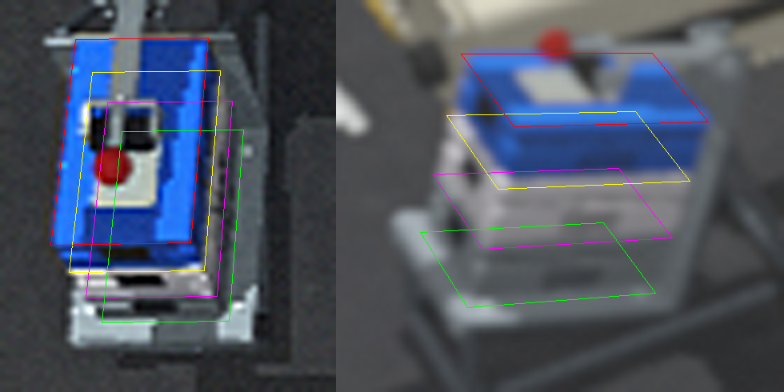

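View pics/top17.png

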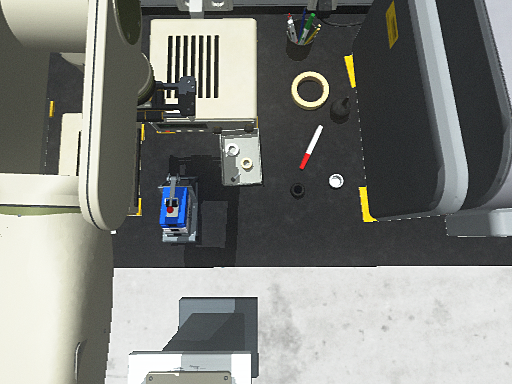

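The roller appears to rest on blue, but the knob sits about 6 px higher in the scene view than predicted. I'll triangulate it and check whether it is still sinking.

```bash
python3 - <<'E'
from h import *
C=cams()
a=cv2.resize(C["scene"]["image"][125:165,180:245,::-1],None,fx=12,fy=12,interpolation=cv2.INTER_CUBIC)
b=cv2.resize(C["top"]["image"][170:220,155:190,::-1],None,fx=12,fy=12,interpolation=cv2.INTER_CUBIC)
cv2.imwrite("pics/s19a.png",a);cv2.imwrite("pics/s19b.png",b)
def red(im):
    im=im.astype(int);m=(im[...,0]>90)&(im[...,1]<.45*im[...,0])&(im[...,2]<.45*im[...,0]);n,l,s,c=cv2.connectedComponentsWithStats(m.astype(np.uint8));return [(s[i,4],c[i].round(1)) for i in range(1,n)]
for n in C: print(n,red(C[n]["image"]))
u={"scene":None,"top":None}
for n,box in (("scene",(185,210,125,150)),("top",(160,180,200,220))):
    for ar,c in red(C[n]["image"]):
        if box[0]<c[0]<box[1] and box[2]<c[1]<box[3]: u[n]=c
s=least_squares(lambda p:np.r_[proj(C["top"],p)-u["top"],proj(C["scene"],p)-u["scene"]].ravel(),[.5,.02,.15])
print(u,s.x,s.fun,"bed",bedR(BY).inv().apply(s.x-BED).round(4),"pred",knob_bed(1.91))
E
```

```text
scene [(np.int32(14), array([198.7, 137.5])), (np.int32(88), array([316.7, 249.7]))]
top [(np.int32(8), array([289. ,  14.8])), (np.int32(2), array([288. ,  18.5])), (np.int32(2), array([296.5,  41.5])), (np.int32(5), array([167., 131.])), (np.int32(82), array([304.1, 160.6])), (np.int32(33), array([169.5, 209.4]))]
{'scene': array([198.7, 137.5]), 'top': array([169.5, 209.4])} [0.51531385 0.02189898 0.16010472] [ 0.18949638 -0.52588363 -0.58555151  0.05900629] bed [-0.0696  0.0011  0.1175] pred [-0.06931058  0.          0.10138918]
```

View pics/s19a.png

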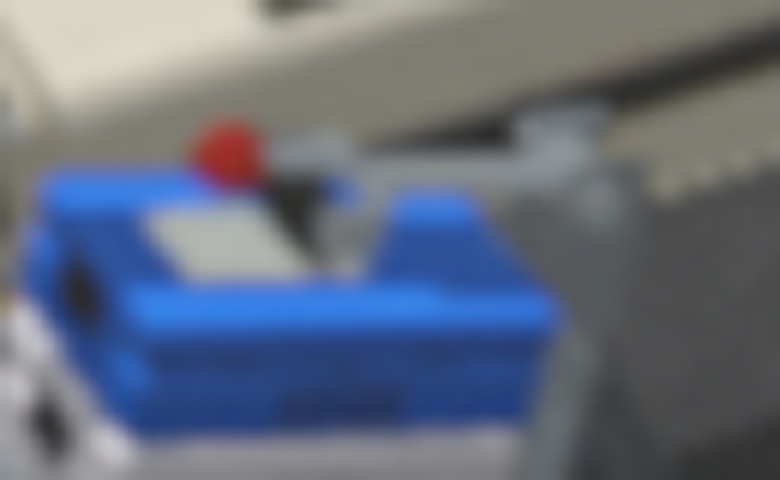

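View pics/s19b.png

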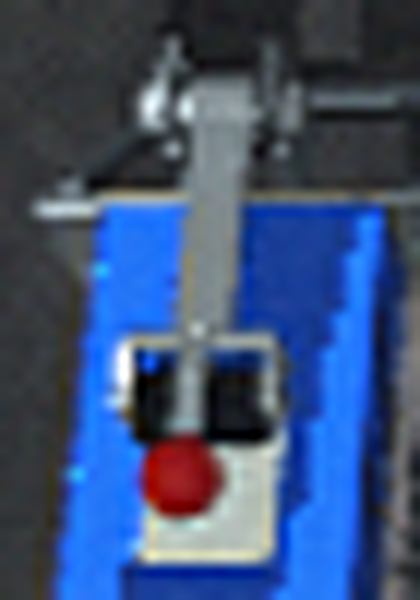

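The knob is offset from the roller line. Measured from parked to now, it has swung 108.7° (1.90 rad), against 1.91 for lying on three cassettes. So the black roller, at (300,200) in the crop, rests on blue. The loupe, cup and marker are at unchanged pixels, and the gripper is clear. I'll hand the job in.

```bash
python3 - <<'E'
from h import *
st();print(robot.close_job())
E
```

```text
t 22.1 [0.7011 0.0238 0.2809] [[1.0, 0.01, -0.001], [0.01, -1.0, -0.003], [-0.001, 0.003, -1.0]] F [ 0.5 -0.8 -0.3] op 0.0003 q [-0.04  0.4   1.1  -0.    1.64  1.52]
the job is handed in; nothing more can be done
None
```

The stand is loaded and the job was handed in at t = 22.1 s. White lies on grey, blue lies on white, and the hold-down arm is forward with its roller on blue.

**How it was done:** I set each cassette down along the bed normal and pushed it back until the force rose to about 17 N with almost no further travel. I then pushed the hold-down arm past upright from behind with the shut fingers, and it sank onto the stack by itself.

**Last checks:**
- **Stack:** the top view matches the ideal stack outline within about a pixel. The scene view shows it about 1 px (2 mm) high, and the landing heights read about 0.9 mm high per cassette. I put both down to calibration and measurement error.
- **Hold-down:** the knob's swing works out at about 1.90 rad, against 1.91 for three cassettes. My first prediction of the knob's position disagreed by about 16 mm. The close-up shows why: the roller hangs below the bar, which the prediction had left out.
- **Bystanders:** the loupe, the cup and the marker are at the same pixels as at the start.
- **Robot:** the gripper is clear of everything, with wrist forces below 1 N.

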